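Lock the potting turntable

TASK

Lock the potting turntable: take the red-handled lock pin out of its wooden block, put it through the hole in the wooden disc, turn the disc with it and feel gently for the hidden hole in the ring underneath, then push the pin fully home and let go. Do not force it, keep the potted plant standing on the disc, and leave the other pots, the bottle and the block where they are.

Things in the scene. Friction and masses are not known exactly. Their poses are not given: they have to be found in the camera images.
- turntable: Potting turntable, fixed to the bench: foot, hidden lock ring and wooden disc on one upright axis. Origin on the axis at bench level, z up; -x points to the red mark. Dark round foot 330 mm across, 12 mm thick. It takes at most 40 N from the pin, all contacts added together (rod, tip and collar).
- red_mark (a point): Red mark 20 x 14 mm on top of the dark foot's rim, 153 mm from the axis along the turntable's -x. It shows roughly where the hidden lock hole is: seen from the axis the hole lies up to 0.13 rad (15 mm of arc) to either side of it, different each time and not measured, so it must be felt for.
- ring_top (a point): Point on the turning axis at the height of the lock ring's flat top, 42 mm above the bench. Fixed aluminium ring plate 280 mm across, hidden under the disc. One lock hole, 12 mm across, 115 mm from the axis, 30 mm deep to the foot. A sprung ball sits in it: a pin dropping in stops on it 7 to 12 mm below the ring's top and then needs a push of about 2 to 8 N to go home.
- disc: Wooden disc, 290 mm across, underside 45 mm and top 57 mm above the bench. Origin on the axis at bench level, z up; its -x points to its one through hole. Turns about the axis with a drag of about 0.15 N m (1.3 N at the hole). At the start its hole is 0.35 to 0.75 rad counter-clockwise (from above) of the red mark; it must be turned back so that its hole lies over the ring's.
- disc_hole (a point): Centre of the mouth of the disc's hole, at the disc's top face. The hole, ringed in yellow, is 11.5 mm across and 115 mm from the axis.
- lock_pin: Lock pin, 92 mm long, 110 g, upright in its block. Origin at the centre of its lower tip, z up along it. Steel rod 10 mm across, 41 mm long, lowest 6 mm tapered to a 6 mm flat tip; steel collar 26 mm across from 41 to 47 mm; red square grip 20 x 20 mm, faces along x and y, from 47 to 92 mm. Fully home, the collar lies on the disc and the tip is 16 mm above the bench.
- pin_block: Fixed dark wooden block 70 x 70 x 50 mm, origin at the centre of its underside. The pin stands in a 15 mm hole in its middle, its collar resting on the block's top, its tip 9 mm above the bench.
- plant_pot: Terracotta pot 76 mm across and 55 mm high with a pink succulent on top, up to about 90 mm high in all, standing loose on the middle of the disc. Origin at the centre of its underside.
- green_pot: White pot 72 mm across, 60 mm high with a green succulent, standing loose on the bench; a bystander. Origin at the centre of its underside.
- empty_pot: Empty terracotta pot 90 mm across and 75 mm high, loose on the bench; a bystander. Origin at the centre of its underside.
- pill_bottle: White plastic jar 44 mm across and 70 mm high, loose on the bench; a bystander. Origin at the centre of its underside.
Things that resemble listed ones, but are neither listed nor needed, are in the scene too. What is shaped like the plant_pot but blue is not meant. There is more than one size of the lock_pin; the job needs the smaller.

How it is judged:
On the way, in this order (a step that is already met when the one before it is completed fails the run):
1. the pin is lifted clear of its block (height (world z) of lock_pin above 0.062 m), for 0.1 s.
2. the pin's tip is in the disc's hole, below the disc's top (horizontal distance between lock_pin and disc_hole below 0.006 m and height (world z) of lock_pin below 0.05 m), for 0.1 s.
At the end, for the whole second after the job is handed in: The pin stands fully home through disc and ring (tip within 3 mm of its lowest place, upright within 0.12 rad, in the disc's hole), at rest and released; the plant stands upright on the disc within 40 mm of its middle (z of lock_pin in the frame of turntable below 0.019 m and horizontal distance between lock_pin and disc_hole below 0.006 m and angle between lock_pin's own z axis and vertical below 0.12 rad and linear speed of lock_pin below 0.02 m/s and horizontal distance between plant_pot and disc below 0.04 m and angle between plant_pot's own z axis and vertical below 0.2 rad and contact force between the fingers and lock_pin below 0.1 N); the robot touches nothing.
It fails at once if the pin is forced: more than 40 N in all between the pin and the turntable (foot, ring or disc) (contact force between lock_pin and turntable above 40 N).
It fails at once if the potted plant is tipped over (angle between plant_pot's own z axis and vertical above 0.5 rad).
It fails at once if a bystander pot or the bottle is shoved more than 30 mm (distance of any of green_pot, empty_pot, pill_bottle from where it was at the start of the episode above 0.03 m).
It also fails if it takes over 72 s, if anything falls off the work surface, if the arm or the gripper's body presses on something with over 40 N, if the wrist force passes 120 N, or if a joint passes its speed limit or range.

ROBOT

A 7-joint arm with a two-finger parallel gripper is mounted at the origin on the work surface. World frame = base frame: x ahead of the robot, y to its left, z up, the work surface at z = 0. Lengths are in m, angles in rad, forces in N, time in s.
With the tool pointing down it reaches from about 0.4 to 0.85 m from the base axis. Payload 10.4 kg.
Tool frame: the origin (TCP) lies midway between the tips of the shut fingers; the grasp point (between the pads) lies 19 mm behind it (env.tcp_to_grasp is the distance from the TCP to the grasp point, in m); z points along the fingers, y is the line along which they close (so a half turn about z gives the same grasp; the last joint's range is limited). The gripper opens to 85 mm and grips with 20 to 120 N. Pads are 22 mm wide; open, the fingers measure 114 mm over their backs; the gripper's body (76 mm by 85 mm) begins 54 mm behind the grasp point. The pads swing forward as they close: fully open they stand 13 mm farther back than shut.
Start: joints at [1.246, 0.332, -0.065, 1.46, 0.022, 1.35, -0.088], TCP at [0.186, -0.597, 0.231] pointing down, gripper open.
Joint ranges: [-2.6, 2.6], [-0.5, 2.12], [-1.47, 1.34], [0.16, 2.42], [-1.27, 4.41], [0.06, 2.06], [-2.6, 2.6]. Speed limits (rad/s): [2.22, 2.22, 2.79, 2.79, 3.14, 3.14, 3.14].

INTERFACE

Orientations are given as a unit quaternion [x, y, z, w].
In Python, from workcell import env gives the robot as it stands.
- The arm moves only by the shell command python3 -m creep 'ROWS' [FORCE]. ROWS is JSON, a list that holds one entry, the list of rows, each a list of 7 numbers: the shift along the world's x, y, z in m, then the turn, a rotation vector about the world's x, y, z in degrees, then the finger opening in m, from 0 to 0.0854. A call has 1 to 8 rows; each row is the pose to reach, as a shift and turn from the pose commanded when the call began; what a row does not reach only later rows make up. A row lasts 1/12 s, in which the tool goes at most 41.7 mm and 7.16 degrees, less where a joint would pass 70% of its speed; a pose out of reach is approached as far as the arm can. A call with a gripper value outside its range is refused whole. The fingers move at their own pace and stop on an object; FORCE is the grip in N (left out, the last holds). Time passes only in rows, so rows that repeat a pose let the fingers close. It gives the time, the measured TCP pose, the force, the opening and the grip force at its end, in the units of the state.
- env.observe(): the state, without advancing time (a new reading comes with each control period).
- env.get_image(name): name is "side" or "top"; returns a dict with "pixels" (400x640x3 uint8, red, green, blue), "z_map" (400x640 float32, m along the optical axis (not along the pixel's ray), 0 where there is no reading), "camera_matrix" (3x3 intrinsics, pixels), "distortion" ([k1, k2, p1, p2, k3] as OpenCV has them; the pictures are not rectified), "pose" (4x4, takes a point from camera to world coordinates). Camera axes: x right, y down, z forward; pixel columns grow to the right and rows downward; lengths in m; the calibration is good to about 2 mm. A picture is of the moment at which its call begins.
- env.hand_in(): hands the job in; it is judged then, once.
The state is a dict: "time": time; "qpos": joint angles; "qvel": joint speeds; "effort": joint torques, N m; "eef_pos": TCP position; "ee_rot": TCP orientation; "force": force on the tool from outside, world axes, zero at the start; "torque": the same for the moment, N m; "opening": finger opening in m; "gripper_force": force on a finger pad.
Only numpy, scipy, OpenCV 4.12 (cv2) and the standard library are available. Lean on these libraries where they do the work, as an engineer would, in place of code of your own. Each camera call takes 0.05 s, during which the arm holds its last target. There are 200 camera calls.

## Working session

There is one attempt and no reset: what is moved stays moved. The work goes in short steps, Python scripts to look and compute and a shell command to move; the robot and the scene stay as the last step left them, time stands still between calls to the robot, and variables do not carry over. Pictures are saved under pics/ and viewed, at most 10 in all, crops included, and the job is handed in when it is done.

```bash
mkdir -p pics; cat > h.py <<'E'
import numpy as np,cv2
from workcell import env
def ray(im,uv):
    p=cv2.undistortPoints(np.array([[uv]],float),im["camera_matrix"],np.array(im["distortion"],float))[0,0]
    T=np.array(im["pose"]); return T[:3,3],T[:3,:3]@np.array([p[0],p[1],1])
def onplane(im,uv,z):
    o,d=ray(im,uv); return o+d*(z-o[2])/d[2]
def atdepth(im,uv):
    o,d=ray(im,uv); return o+d*im["z_map"][int(round(uv[1])),int(round(uv[0]))]
def save(im,n): cv2.imwrite("pics/"+n,im["pixels"][:,:,::-1])
E
python3 - <<'E'
from h import *
import pickle
s=env.observe();print({k:np.round(v,3) for k,v in s.items()},env.tcp_to_grasp)
a={}
for n in("top","side"):
    im=env.get_image(n);save(im,n+"0.png");a[n]=im;print(n,np.round(im["pose"],3),im["camera_matrix"][0,0])
pickle.dump(a,open("im0.pkl","wb"))
E
```

```text
{'time': np.float64(0.0), 'qpos': array([ 1.246,  0.333, -0.065,  1.461,  0.022,  1.35 , -0.088]), 'qvel': array([ 0.001,  0.   ,  0.001,  0.001,  0.001, -0.   , -0.   ]), 'effort': array([ 1.0000e-03, -6.2545e+01,  4.9000e-02, -3.9161e+01,  1.6000e-02,
        1.0000e-02,  0.0000e+00]), 'eef_pos': array([ 0.186, -0.596,  0.231]), 'ee_rot': array([ 0.989,  0.15 , -0.   , -0.001]), 'force': array([-0.569,  0.213,  0.379]), 'torque': array([-0.033,  0.013, -0.009]), 'gripper_force': np.float64(0.0), 'opening': np.float64(0.085)} 0.0187
top [[ 0.015 -0.985  0.173  0.24 ]
 [-1.    -0.018 -0.018 -0.024]
 [ 0.021 -0.172 -0.985  1.618]
 [ 0.     0.     0.     1.   ]] 506.6549667930058
side [[ 0.928 -0.219  0.3    0.005]
 [-0.371 -0.539  0.756 -1.314]
 [-0.004 -0.813 -0.582  1.056]
 [ 0.     0.     0.     1.   ]] 494.37678554261856
```

View pics/top0.png

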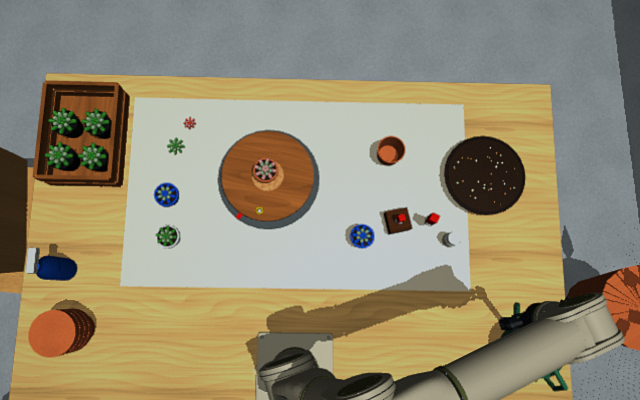

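View pics/side0.png

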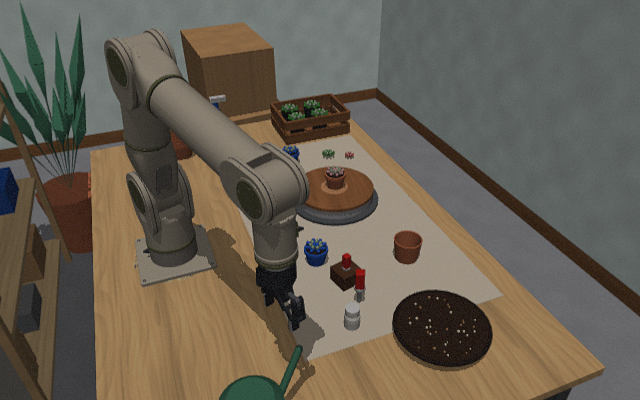

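The top view shows the block with a red grip at (401,218), a free-standing red pin at (433,218), the bottle at (448,240), the empty pot at (390,151) and the blue pot at (361,236). The turntable is at (268,178), with its red mark at (239,215) and its yellow-ringed hole at (259,211). There are two pin candidates. The one at (401,218) fits because it stands in the dark block; I'll check that with measurements and a crop.

```bash
python3 - <<'E'
from h import *
import pickle
a=pickle.load(open("im0.pkl","rb"))
t,s=a["top"],a["side"]
def blobs(im,box,kind):
    x0,y0,x1,y1=box; p=im["pixels"].astype(int);R,G,B=p[...,0],p[...,1],p[...,2]
    m={"red":(R>110)&(G<60)&(B<60),"yel":(R>150)&(G>130)&(B<110),"dark":(R<110)&(R+G+B<230),"wood":(R>90)&(R-B>40)}[kind]
    k=np.zeros(m.shape,np.uint8);k[y0:y1,x0:x1]=m[y0:y1,x0:x1]
    n,l,st,c=cv2.connectedComponentsWithStats(k);return [(st[i],c[i],l==i) for i in range(1,n) if st[i][4]>8],k
for n,im,box in(("top",t,(375,195,460,260)),("top-mark",t,(228,205,250,225)),("side",s,(330,245,380,310))):
    for st,c,m in blobs(im,box,"red")[0]:
        z=np.median(im["z_map"][m]);
        P=np.array([atdepth(im,(u,v)) for v,u in np.argwhere(m)])
        print(n,st,c.round(1),"zmax/min",P[:,2].max().round(3),P[:,2].min().round(3),"top pts mean",P[P[:,2]>P[:,2].max()-.006].mean(0).round(4), "ext",np.ptp(P,0).round(3))
b,k=blobs(t,(250,203,268,219),"yel")
for st,c,m in b: print("hole",st,c,onplane(t,c,.057).round(4),atdepth(t,c).round(3))
for st,c,m in blobs(t,(228,205,250,225),"red")[0]: print("mark",onplane(t,c,.012))
# disc centre by depth: points at height .057
def cloud(im):
    v,u=np.mgrid[0:400,0:640];uv=np.stack([u,v],-1).reshape(-1,1,2).astype(float)
    p=cv2.undistortPoints(uv,im["camera_matrix"],np.array(im["distortion"],float))[:,0]
    z=im["z_map"].reshape(-1,1);T=np.array(im["pose"]);return (np.c_[p*z,z]@T[:3,:3].T+T[:3,3]).reshape(400,640,3)
C=cloud(t);np.save("C.npy",C)
for nm,(x0,y0,x1,y1),lo,hi in(("disc",(210,120,330,235),.05,.064),("foot",(210,120,330,235),.006,.02),("block",(378,200,416,240),.044,.056)):
    m=np.zeros((400,640),np.uint8);sub=C[y0:y1,x0:x1,2];m[y0:y1,x0:x1]=(sub>lo)&(sub<hi)&(t["z_map"][y0:y1,x0:x1]>0)
    cs=max(cv2.findContours(m,cv2.RETR_EXTERNAL,cv2.CHAIN_APPROX_NONE)[0],key=cv2.contourArea)
    W=np.array([onplane(t,q[0],(lo+hi)/2) for q in cs])[:,:2].astype(np.float32)
    print(nm,cv2.minEnclosingCircle(W),cv2.fitEllipse(W),cv2.minAreaRect(W))
c1=cv2.resize(t["pixels"][195:255,370:460,::-1],None,fx=6,fy=6,interpolation=cv2.INTER_CUBIC)
c2=cv2.resize(s["pixels"][240:335,320:380,::-1],None,fx=3.8,fy=3.8,interpolation=cv2.INTER_CUBIC)[:360]
cv2.imwrite("pics/crop1.png",np.hstack([c1,c2]))
E
```

```text
top [430 213   9  10  60] [434.  217.5] zmax/min 1.618 0.113 top pts mean [ 0.2402 -0.0236  1.6182] ext [0.239 0.402 1.505]
top [398 214   8   8  49] [401.7 217.3] zmax/min 0.107 0.053 top pts mean [ 0.4655 -0.3191  0.1046] ext [0.02  0.029 0.055]
top-mark [236 212   7   7  31] [239. 215.] zmax/min 1.618 0.008 top pts mean [ 0.2402 -0.0236  1.6182] ext [0.247 0.219 1.61 ]
side [343 253   7   6  24] [346.2 255.2] zmax/min 0.104 0.098 top pts mean [ 0.4664 -0.3224  0.1019] ext [0.016 0.02  0.006]
side [356 269   9   7  58] [359.9 272.2] zmax/min 0.123 0.114 top pts mean [ 0.4648 -0.4187  0.1199] ext [0.029 0.032 0.009]
mark [0.47827196 0.18587164 0.012     ]
disc ((0.6014947891235352, 0.096043661236763), 0.1466723084449768) ((0.6016621589660645, 0.0959581807255745), (0.28754717111587524, 0.2903326749801636), 175.20315551757812) ((0.6011899709701538, 0.09696637094020844), (0.28758108615875244, 0.28979724645614624), 0.9996793866157532)
foot ((0.6014796495437622, 0.09499672800302505), 0.17177799344062805) ((0.6057576537132263, 0.09700896590948105), (0.3181556761264801, 0.3211085796356201), 143.48899841308594) ((0.601955235004425, 0.09738141298294067), (0.3319008946418762, 0.33369219303131104), 4.254217147827148)
block ((0.46786507964134216, -0.31915411353111267), 0.04766979068517685) ((0.46776899695396423, -0.3188905417919159), (0.07839766144752502, 0.07999082654714584), 6.552302837371826) ((0.46823662519454956, -0.3191884756088257), (0.07032841444015503, 0.07080637663602829), 12.39444637298584)
```

View pics/crop1.png

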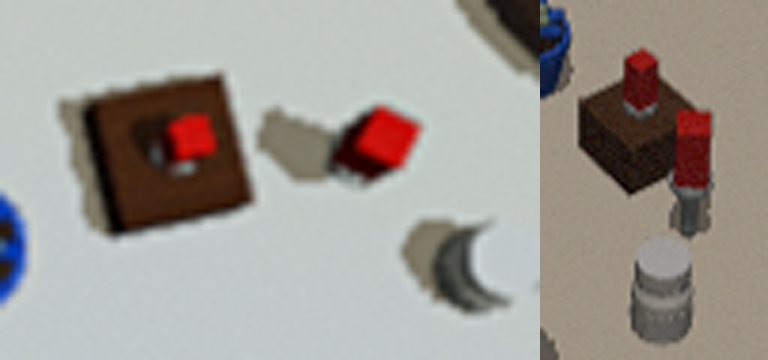

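The crop and measurements agree. The pin in the block has its top at z≈0.101 (expected 0.101), at about (0.467,-0.320), with a 20 mm grip. The free one is taller (0.12) and bigger, so the pin in the block is the one I want. The red mark is 0.152 m from the axis, as expected. Moving above the pin.

```bash
python3 -m creep '[[[0.281,0.276,0,0,0,-5,0.045],[0.281,0.276,0,0,0,-5,0.045],[0.281,0.276,0,0,0,-5,0.045],[0.281,0.276,0,0,0,-5,0.045],[0.281,0.276,0,0,0,-5,0.045],[0.281,0.276,0,0,0,-5,0.045],[0.281,0.276,0,0,0,-5,0.045],[0.281,0.276,0,0,0,-5,0.045]]]' 40
python3 - <<'E'
from h import *
import pickle
s=env.observe();print(s["time"],s["eef_pos"].round(4),s["opening"])
t=pickle.load(open("im0.pkl","rb"))["top"]
p=t["pixels"].astype(int);sub=p[200:222,248:272];sc=(sub[...,1]-sub[...,2]+sub[...,1])
i=np.argwhere(sc>np.percentile(sc,96));print((i+[200,248])[:,::-1].tolist())
c=(i+[200,248])[:,::-1].mean(0);P=onplane(t,c,.057);A=np.array([.6015,.0965]);d=P[:2]-A
print(c,P,np.hypot(*d),np.degrees(np.arctan2(d[1],d[0])))
m=np.array([.4783,.1859])-A;print(np.degrees(np.arctan2(m[1],m[0])))
E
```

```text
time: 0.77
eef_pos: [0.4246, -0.3614, 0.2312]
ee_rot: [0.994, 0.107, -0.0, 0.0]
force: [1.0, -0.2, 0.2]
opening: 0.0454
gripper_force: 0.0
0.7667 [ 0.4246 -0.3614  0.2312] 0.04542447719070047
[[257, 207], [258, 207], [259, 207], [260, 207], [261, 207], [256, 208], [257, 208], [258, 208], [260, 208], [261, 208], [262, 208], [256, 209], [262, 209], [256, 211], [262, 211], [256, 212], [257, 212], [261, 212], [262, 212], [258, 213], [260, 213], [261, 213]]
[259.09090909 209.54545455] [0.48986421 0.11836803 0.057     ] 0.11375746193087967 168.91682353288095
144.03350889246937
```

```bash
python3 -m creep '[[[0.042,0.041,-0.03,0,0,0,0.045],[0.042,0.041,-0.05,0,0,0,0.045],[0.042,0.041,-0.08,0,0,0,0.045],[0.042,0.041,-0.08,0,0,0,0.045],[0.042,0.041,-0.08,0,0,0,0.045]]]' 40
python3 - <<'E'
from h import *
im=env.get_image("top");i2=env.get_image("side")
a=cv2.resize(im["pixels"][190:260,360:460,::-1],None,fx=4,fy=4);b=cv2.resize(i2["pixels"][200:320,300:400,::-1],None,fx=4,fy=4)
b=b[:480];a=cv2.copyMakeBorder(a,0,200,0,0,cv2.BORDER_CONSTANT);cv2.imwrite("pics/c2.png",np.hstack([a,b]))
s=env.observe();print(s["eef_pos"].round(4),s["ee_rot"].round(3))
E
```

```text
time: 1.18
eef_pos: [0.4644, -0.3221, 0.1504]
ee_rot: [0.994, 0.107, -0.001, -0.001]
force: [-0.3, -0.6, 0.9]
opening: 0.0453
gripper_force: 0.0
[ 0.4656 -0.3237  0.1531] [0.994 0.106 0.001 0.001]
```

View pics/c2.png

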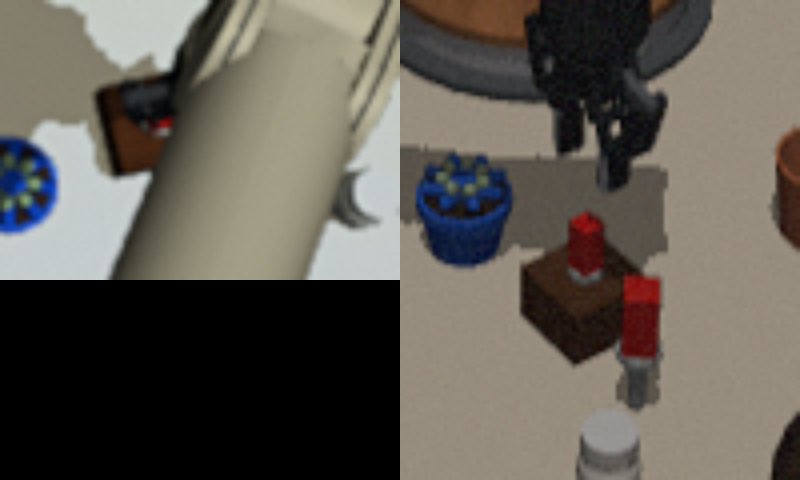

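The side view shows the open gripper straddling above the pin's grip at (585,240), clear of the taller pin at (640,320). Descending and closing.

```bash
python3 -m creep '[[[0.001,0.003,-0.03,0,0,0,0.045],[0.001,0.003,-0.055,0,0,0,0.045],[0.001,0.003,-0.075,0,0,0,0.045],[0.001,0.003,-0.087,0,0,0,0.045],[0.001,0.003,-0.087,0,0,0,0.045],[0.001,0.003,-0.087,0,0,0,0.045]]]' 40
python3 -m creep '[[[0,0,0,0,0,0,0.012],[0,0,0,0,0,0,0.012],[0,0,0,0,0,0,0.012],[0,0,0,0,0,0,0.012],[0,0,0,0,0,0,0.012],[0,0,0,0,0,0,0.012]]]' 40
```

```text
time: 1.78
eef_pos: [0.4669, -0.3201, 0.0657]
ee_rot: [0.994, 0.107, 0.0, 0.0]
force: [0.2, 0.3, 1.4]
opening: 0.045
gripper_force: 0.0
time: 2.28
eef_pos: [0.4675, -0.3199, 0.0662]
ee_rot: [0.994, 0.107, 0.001, 0.001]
force: [-1.3, -0.4, 5.3]
opening: 0.0196
gripper_force: 39.3
```

```bash
python3 -m creep '[[[0,0,0.025,0,0,0,0.012],[0,0,0.06,0,0,0,0.012],[0,0,0.1,0,0,0,0.012],[0,0,0.12,0,0,0,0.012],[0,0,0.12,0,0,0,0.012]]]' 60
python3 -m creep '[[[0.005,0.03,0,0,0,0,0.012],[0.01,0.07,0,0,0,0,0.012],[0.01,0.11,0,0,0,0,0.012],[0.01,0.15,0,0,0,0,0.012],[0.02,0.19,0,0,0,0,0.012],[0.02,0.22,0,0,0,0,0.012],[0.02,0.24,0,0,0,0,0.012],[0.02,0.24,0,0,0,0,0.012]]]'
python3 -m creep '[[[0,0.03,0,0,0,0,0.012],[0,0.07,0,0,0,0,0.012],[0.001,0.11,0,0,0,0,0.012],[0.001,0.15,0,0,0,0,0.012],[0.001,0.18,0,0,0,0,0.012],[0.001,0.198,0,0,0,0,0.012],[0.001,0.198,0,0,0,0,0.012],[0.001,0.198,0,0,0,0,0.012]]]'
```

```text
time: 2.7
eef_pos: [0.4691, -0.3206, 0.1907]
ee_rot: [0.994, 0.107, 0.004, 0.003]
force: [0.5, -0.4, -0.9]
opening: 0.0196
gripper_force: 58.8
time: 3.37
eef_pos: [0.4867, -0.074, 0.1846]
ee_rot: [0.994, 0.11, 0.0, -0.0]
force: [0.6, -0.1, -0.7]
opening: 0.0193
gripper_force: 59.0
time: 4.03
eef_pos: [0.4875, 0.1191, 0.1842]
ee_rot: [0.994, 0.108, -0.0, 0.0]
force: [1.0, -0.7, -2.3]
opening: 0.0193
gripper_force: 59.0
```

```bash
python3 -m creep '[[[0.002,0,-0.03,0,0,0,0.012],[0.002,0,-0.045,0,0,0,0.012],[0.002,0,-0.045,0,0,0,0.012],[0.002,0,-0.045,0,0,0,0.012]]]'
python3 - <<'E'
from h import *
im=env.get_image("top");i2=env.get_image("side")
import pickle;pickle.dump({"top":im,"side":i2},open("im1.pkl","wb"))
a=cv2.resize(im["pixels"][170:250,220:300,::-1],None,fx=4,fy=4,interpolation=cv2.INTER_CUBIC)
b=cv2.resize(i2["pixels"][170:230,285:355,::-1],None,fx=6,fy=6,interpolation=cv2.INTER_CUBIC)
a=cv2.copyMakeBorder(a,0,40,0,0,cv2.BORDER_CONSTANT);cv2.imwrite("pics/c3.png",np.hstack([a,b]))
def proj(im,P):
    T=np.linalg.inv(im["pose"]);return cv2.projectPoints(np.array([P],float),cv2.Rodrigues(T[:3,:3])[0],T[:3,3],im["camera_matrix"],np.array(im["distortion"],float))[0].ravel()
p=env.observe()["eef_pos"];print(p)
tip=p-[0,0,.057]
for n,q in (("tip",tip),("hole",[.489,.119,.057]),("collar",tip+[0,0,.044])): print(n,proj(i2,q),proj(im,q))
E
```

```text
time: 4.37
eef_pos: [0.4894, 0.1173, 0.1391]
ee_rot: [0.994, 0.106, -0.001, 0.0]
force: [0.6, 1.1, -0.0]
opening: 0.0191
gripper_force: 58.9
[0.4903393  0.11816568 0.14047551]
tip [302.96839586 183.06517097] [258.42070136 208.01494991]
hole [302.75587876 189.11086762] [258.87824711 209.81584717]
collar [302.61286675 172.7161157 ] [257.1335189  205.61413659]
```

View pics/c3.png

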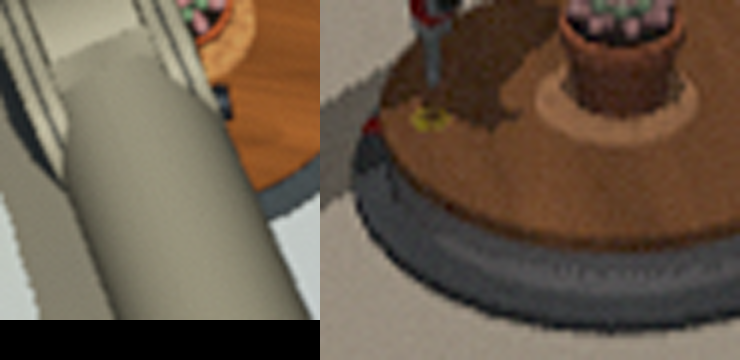

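The side crop shows the pin rod hanging at about (432,70), just above the yellow ring at (430,119). I'll measure the offset between them.

```bash
python3 - <<'E'
from h import *
import pickle
a=pickle.load(open("im1.pkl","rb"));s=a["side"];t0=pickle.load(open("im0.pkl","rb"));
for im in(t0["side"],s):
    p=im["pixels"].astype(int);sub=p[183:196,294:312];w=np.clip(sub[...,1]-sub[...,2]-28,0,None)*((sub[...,0]-sub[...,1])<45)
    print(w.tolist()) if im is s else 0
    if w.sum():
        ys,xs=np.nonzero(w);c=np.array([(xs.min()+xs.max())/2+294,(ys.min()+ys.max())/2+183]);print(c,onplane(im,c,.057))
p=s["pixels"].astype(int)
for v in range(172,190):
    print(v,[ (int(x.max()-x.min()),int(x.sum())) for x in p[v,298:310]])
E
```

```text
[310.5 193.5] [0.50521487 0.08141794 0.057     ]
[[0, 0, 0, 0, 0, 0, 0, 0, 0, 0, 0, 0, 0, 0, 0, 0, 0, 0], [0, 0, 0, 0, 0, 0, 0, 0, 0, 0, 0, 0, 0, 0, 0, 0, 0, 0], [0, 0, 0, 0, 0, 0, 0, 0, 0, 0, 0, 0, 0, 0, 0, 0, 0, 0], [0, 0, 0, 0, 0, 0, 0, 0, 0, 0, 0, 0, 0, 0, 0, 0, 0, 0], [0, 0, 0, 0, 0, 0, 0, 0, 0, 0, 0, 0, 0, 0, 0, 0, 0, 0], [0, 0, 0, 0, 0, 0, 0, 31, 18, 0, 0, 19, 0, 0, 0, 0, 0, 0], [0, 0, 0, 0, 2, 0, 23, 30, 6, 0, 0, 21, 23, 0, 0, 0, 0, 0], [0, 0, 5, 0, 0, 0, 19, 48, 45, 10, 27, 30, 13, 0, 0, 0, 0, 0], [0, 0, 0, 0, 0, 0, 0, 34, 32, 15, 18, 12, 0, 0, 0, 0, 0, 0], [0, 0, 0, 0, 0, 0, 0, 0, 0, 0, 0, 0, 3, 0, 0, 0, 0, 0], [0, 0, 0, 0, 0, 0, 0, 0, 0, 0, 0, 0, 0, 0, 0, 0, 0, 0], [0, 0, 0, 0, 1, 0, 0, 0, 0, 0, 1, 0, 0, 0, 1, 0, 0, 0], [0, 0, 0, 0, 0, 0, 0, 0, 0, 0, 0, 0, 0, 0, 0, 0, 0, 0]]
[302. 191.] [0.48223723 0.10831008 0.057     ]
172 [(25, 422), (24, 437), (36, 179), (55, 83), (51, 101), (16, 168), (14, 159), (18, 148), (29, 106), (25, 116), (28, 197), (34, 110)]
173 [(23, 411), (25, 426), (7, 276), (25, 161), (64, 115), (53, 90), (41, 100), (24, 140), (9, 169), (35, 96), (35, 120)
[... 1472 characters left out ...]
, 119), (34, 121)]
185 [(37, 105), (38, 109), (36, 98), (34, 114), (34, 134), (36, 119), (33, 123), (34, 130), (48, 92), (31, 134), (29, 136), (31, 139)]
186 [(34, 110), (40, 107), (48, 186), (50, 190), (32, 129), (34, 122), (38, 132), (39, 143), (45, 101), (35, 118), (36, 116), (36, 115)]
187 [(49, 168), (57, 163), (57, 211), (65, 205), (37, 93), (42, 117), (38, 139), (37, 127), (42, 124), (35, 134), (30, 129), (29, 129)]
188 [(56, 207), (58, 193), (61, 203), (84, 257), (63, 193), (44, 157), (44, 148), (67, 156), (26, 116), (40, 104), (32, 110), (32, 127)]
189 [(63, 186), (61, 192), (78, 252), (78, 223), (50, 168), (41, 118), (41, 119), (70, 194), (74, 218), (45, 188), (36, 111), (33, 113)]
```

```bash
python3 -m creep '[[[-0.001,0,-0.01,0,0,0,0.012],[-0.001,0,-0.018,0,0,0,0.012],[-0.001,0,-0.018,0,0,0,0.012],[-0.001,0,-0.018,0,0,0,0.012]]]'
python3 -m creep '[[[0,0,-0.004,0,0,0,0.012],[0,0,-0.004,0,0,0,0.012]]]'
python3 -m creep '[[[0,0,-0.002,0,0,0,0.012],[0,0,-0.002,0,0,0,0.012]]]'
python3 -m creep '[[[0,0,-0.002,0,0,0,0.012],[0,0,-0.002,0,0,0,0.012]]]'
```

```text
time: 4.8
eef_pos: [0.4882, 0.1187, 0.1208]
ee_rot: [0.994, 0.107, -0.001, 0.0]
force: [0.0, 0.3, 0.0]
opening: 0.0194
gripper_force: 58.9
time: 4.97
eef_pos: [0.4885, 0.1188, 0.1169]
ee_rot: [0.994, 0.107, -0.0, 0.0]
force: [0.3, 0.3, -1.4]
opening: 0.019
gripper_force: 58.9
time: 5.13
eef_pos: [0.4885, 0.1188, 0.1151]
ee_rot: [0.994, 0.107, -0.0, 0.0]
force: [-0.5, 0.1, -1.0]
opening: 0.0189
gripper_force: 58.9
time: 5.3
eef_pos: [0.4885, 0.1188, 0.1131]
ee_rot: [0.994, 0.107, -0.0, 0.0]
force: [0.2, 0.3, -1.0]
opening: 0.0193
gripper_force: 58.9
```

```bash
python3 -m creep '[[[0,0,-0.001,0,0,0,0.012],[0,0,-0.0015,0,0,0,0.012]]]' | grep -E "eef_pos|force:"
python3 -m creep '[[[0,0,-0.001,0,0,0,0.012],[0,0,-0.0015,0,0,0,0.012]]]'| grep -E "eef_pos|force:"
python3 -m creep '[[[0,0,-0.001,0,0,0,0.012],[0,0,-0.0015,0,0,0,0.012]]]'| grep -E "eef_pos|force:"
```

```text
eef_pos: [0.4886, 0.1188, 0.1118]
force: [-0.4, -0.2, -1.6]
gripper_force: 58.9
eef_pos: [0.4886, 0.1188, 0.1102]
force: [-0.0, -1.2, -1.4]
gripper_force: 58.9
eef_pos: [0.4886, 0.1187, 0.1087]
force: [0.0, 0.5, -0.2]
gripper_force: 58.9
```

```bash
python3 -m creep '[[[0,0,-0.001,0,0,0,0.012],[0,0,-0.0015,0,0,0,0.012]]]'| grep -E "eef_pos|force:"
python3 -m creep '[[[0,0,-0.001,0,0,0,0.012],[0,0,-0.0015,0,0,0,0.012]]]'| grep -E "eef_pos|force:"
python3 -m creep '[[[0,0,-0.001,0,0,0,0.012],[0,0,-0.0015,0,0,0,0.012]]]'| grep -E "eef_pos|force:"
```

```text
eef_pos: [0.4886, 0.1188, 0.1072]
force: [-0.3, 0.0, -0.7]
gripper_force: 58.9
eef_pos: [0.4886, 0.1188, 0.1057]
force: [-0.1, -0.4, -0.7]
gripper_force: 58.9
eef_pos: [0.4886, 0.1188, 0.1042]
force: [0.5, -1.0, -0.3]
gripper_force: 58.9
```

```bash
for i in 1; do :; done; python3 -m creep '[[[0,0,-0.001,0,0,0,0.012],[0,0,-0.002,0,0,0,0.012]]]'| grep -E "eef_pos|force:"
python3 -m creep '[[[0,0,-0.001,0,0,0,0.012],[0,0,-0.002,0,0,0,0.012]]]'| grep -E "eef_pos|force:"
python3 -m creep '[[[0,0,-0.001,0,0,0,0.012],[0,0,-0.001,0,0,0,0.012]]]'| grep -E "eef_pos|force:"
python3 -m creep '[[[0,0,-0.0005,0,0,0,0.012],[0,0,-0.0005,0,0,0,0.012]]]'| grep -E "eef_pos|force:"
```

```text
eef_pos: [0.4886, 0.1188, 0.1023]
force: [0.4, -0.2, -2.0]
gripper_force: 58.9
eef_pos: [0.4886, 0.1188, 0.1002]
force: [0.8, -0.7, -1.0]
gripper_force: 58.9
eef_pos: [0.4886, 0.1188, 0.0992]
force: [-0.2, 0.0, -1.4]
gripper_force: 59.2
eef_pos: [0.4887, 0.1189, 0.0991]
force: [-1.7, -0.4, 2.8]
gripper_force: 59.7
```

```bash
python3 -m creep '[[[0,0,0.002,0,0,0,0.012],[0,0,0.002,0,0,0,0.012],[0.0008,0.0035,0.002,0,0,0,0.012],[0.0017,0.0074,0.002,0,0,0,0.012],[0.0028,0.0113,0.002,0,0,0,0.012],[0.0041,0.0151,0.002,0,0,0,0.012],[0.0041,0.0151,0.002,0,0,0,0.012],[0.0041,0.0151,0.002,0,0,0,0.012]]]'| grep -E "eef_|force:"
python3 -c "
from h import *
d=env.observe()['eef_pos'][:2]-[.6015,.0965];print(np.hypot(*d),np.degrees(np.arctan2(d[1],d[0])))
for t in range(161,135,-1): print(t,(0.1151*np.array([np.cos(np.radians(t))-np.cos(np.radians(161)),np.sin(np.radians(t))-np.sin(np.radians(161))])).round(4))"
```

```text
eef_pos: [0.4927, 0.1347, 0.1008]
force: [0.2, -0.2, -0.8]
gripper_force: 58.9
0.11525772497085864 160.6649576403114
161 [0. 0.]
160 [0.0007 0.0019]
159 [0.0014 0.0038]
158 [0.0021 0.0056]
157 [0.0029 0.0075]
156 [0.0037 0.0093]
155 [0.0045 0.0112]
154 [0.0054 0.013 ]
153 [0.0063 0.0148]
152 [0.0072 0.0166]
151 [0.0082 0.0183]
150 [0.0091 0.0201]
149 [0.0102 0.0218]
148 [0.0112 0.0235]
147 [0.0123 0.0252]
146 [0.0134 0.0269]
145 [0.0145 0.0285]
144 [0.0157 0.0302]
143 [0.0169 0.0318]
142 [0.0181 0.0334]
141 [0.0194 0.035 ]
140 [0.0207 0.0365]
139 [0.022 0.038]
138 [0.0233 0.0395]
137 [0.0247 0.041 ]
136 [0.026  0.0425]
```

```bash
python3 -m creep '[[[0.0014,0.0038,0,0,0,0,0.012],[0.0029,0.0075,0,0,0,0,0.012],[0.0045,0.0112,0,0,0,0,0.012],[0.0063,0.0148,0,0,0,0,0.012],[0.0063,0.0148,0,0,0,0,0.012],[0.0063,0.0148,0,0,0,0,0.012]]]'| grep -E "eef_pos|force:"
python3 -m creep '[[[0,0,-0.001,0,0,0,0.012],[0,0,-0.002,0,0,0,0.012],[0,0,-0.0025,0,0,0,0.012],[0,0,-0.0025,0,0,0,0.012]]]'| grep -E "eef_pos|force:"
```

```text
eef_pos: [0.4992, 0.1494, 0.1009]
force: [0.0, -0.1, -0.6]
gripper_force: 58.9
eef_pos: [0.4993, 0.1489, 0.099]
force: [-2.2, -0.4, 6.6]
gripper_force: 60.3
```

```bash
python3 -m creep '[[[0.0009,0.0018,0,0,0,0,0.012],[0.0009,0.0018,0,0,0,0,0.012]]]'| grep -E "eef_pos|force:"
python3 -m creep '[[[0.0009,0.0018,0,0,0,0,0.012],[0.0009,0.0018,0,0,0,0,0.012]]]'| grep -E "eef_pos|force:"
python3 -m creep '[[[0.001,0.0018,0,0,0,0,0.012],[0.001,0.0018,0,0,0,0,0.012]]]'| grep -E "eef_pos|force:"
```

```text
eef_pos: [0.4999, 0.1497, 0.099]
force: [-4.4, -3.4, 8.7]
gripper_force: 60.5
eef_pos: [0.5007, 0.1509, 0.0989]
force: [-4.0, -5.1, 9.7]
gripper_force: 60.7
eef_pos: [0.5016, 0.1524, 0.0989]
force: [-6.2, -6.2, 11.5]
gripper_force: 60.8
```

```bash
python3 -m creep '[[[0,0,0.0004,0,0,0,0.012],[0,0,0.0004,0,0,0,0.012]]]'| grep -E "eef_pos|force:"
python3 -m creep '[[[0.0009,0.0017,0,0,0,0,0.012],[0.0009,0.0017,0,0,0,0,0.012]]]'| grep -E "eef_pos|force:"
python3 -m creep '[[[0.001,0.0017,0,0,0,0,0.012],[0.001,0.0017,0,0,0,0,0.012]]]'| grep -E "eef_pos|force:"
```

```text
eef_pos: [0.5015, 0.1526, 0.099]
force: [-3.9, -5.1, 7.7]
gripper_force: 60.0
eef_pos: [0.5025, 0.1543, 0.099]
force: [-2.9, -5.9, 6.7]
gripper_force: 60.1
eef_pos: [0.5035, 0.156, 0.099]
force: [-3.2, -5.6, 7.0]
gripper_force: 60.1
```

```bash
for k in a; do python3 -m creep '[[[0.001,0.0017,0,0,0,0,0.012],[0.001,0.0017,0,0,0,0,0.012]]]'| grep -E "eef_pos|force:"; done
python3 -m creep '[[[0.0011,0.0017,0,0,0,0,0.012],[0.0011,0.0017,0,0,0,0,0.012]]]'| grep -E "eef_pos|^force:"
python3 -m creep '[[[0.0011,0.0017,0,0,0,0,0.012],[0.0011,0.0017,0,0,0,0,0.012]]]'| grep -E "eef_pos|^force:"
```

```text
eef_pos: [0.5045, 0.1577, 0.099]
force: [-4.6, -5.1, 6.8]
gripper_force: 60.1
eef_pos: [0.5056, 0.1594, 0.099]
force: [-3.3, -5.7, 7.7]
eef_pos: [0.5067, 0.1612, 0.099]
force: [-3.3, -4.1, 7.4]
```

```bash
python3 -m creep '[[[0.0011,0.0016,0,0,0,0,0.012],[0.0011,0.0016,0,0,0,0,0.012]]]'| grep -E "eef_pos|^force:"
python3 -m creep '[[[0.0011,0.0016,0,0,0,0,0.012],[0.0011,0.0016,0,0,0,0,0.012]]]'| grep -E "eef_pos|^force:"
python3 -m creep '[[[0.0012,0.0016,0,0,0,0,0.012],[0.0012,0.0016,0,0,0,0,0.012]]]'| grep -E "eef_pos|^force:"
```

```text
eef_pos: [0.5078, 0.1627, 0.099]
force: [-4.3, -5.4, 7.9]
eef_pos: [0.5089, 0.1644, 0.099]
force: [-3.4, -5.2, 6.7]
eef_pos: [0.5102, 0.1664, 0.0989]
force: [-1.5, -3.2, 3.1]
```

```bash
python3 -m creep '[[[0.0006,0.0008,0,0,0,0,0.012],[0.0006,0.0008,0,0,0,0,0.012]]]'| grep -E "eef_pos|^force:"
python3 -m creep '[[[0.0006,0.0008,0,0,0,0,0.012],[0.0006,0.0008,0,0,0,0,0.012]]]'| grep -E "eef_pos|^force:"
```

```text
eef_pos: [0.511, 0.1681, 0.0986]
force: [-0.5, -1.1, -1.1]
eef_pos: [0.5116, 0.1692, 0.0986]
force: [0.2, -1.0, -2.1]
```

```bash
python3 -m creep '[[[0.0003,0.0004,-0.001,0,0,0,0.012],[0.0003,0.0004,-0.0015,0,0,0,0.012]]]'| grep -E "eef_pos|^force:"
python3 -m creep '[[[0,0,-0.001,0,0,0,0.012],[0,0,-0.0015,0,0,0,0.012]]]'| grep -E "eef_pos|^force:"
python3 -m creep '[[[0,0,-0.001,0,0,0,0.012],[0,0,-0.001,0,0,0,0.012]]]'| grep -E "eef_pos|^force:"
```

```text
eef_pos: [0.5118, 0.1697, 0.0971]
force: [0.1, -0.3, -0.7]
eef_pos: [0.5118, 0.1696, 0.0956]
force: [-0.4, 0.2, -1.3]
eef_pos: [0.5117, 0.1695, 0.0945]
force: [0.0, 0.2, -1.1]
```

```bash
python3 -m creep '[[[0,0,-0.001,0,0,0,0.012],[0,0,-0.0015,0,0,0,0.012]]]'| grep -E "eef_pos|^force:"
python3 -m creep '[[[0,0,-0.001,0,0,0,0.012],[0,0,-0.001,0,0,0,0.012]]]'| grep -E "eef_pos|^force:"
python3 -m creep '[[[0,0,-0.001,0,0,0,0.012],[0,0,-0.001,0,0,0,0.012]]]'| grep -E "eef_pos|^force:"
python3 -m creep '[[[0,0,-0.001,0,0,0,0.012],[0,0,-0.001,0,0,0,0.012]]]'| grep -E "eef_pos|^force:"
```

```text
eef_pos: [0.5118, 0.1695, 0.0931]
force: [-0.1, -0.6, -1.9]
eef_pos: [0.5117, 0.1694, 0.092]
force: [0.4, -0.5, -1.8]
eef_pos: [0.5117, 0.1694, 0.0911]
force: [-0.1, 0.4, -1.2]
eef_pos: [0.5118, 0.1694, 0.0901]
force: [-0.1, -0.2, -1.1]
```

```bash
python3 -m creep '[[[0,0,-0.001,0,0,0,0.012],[0,0,-0.001,0,0,0,0.012]]]'| grep -E "eef_pos|^force:"
python3 -m creep '[[[0,0,-0.001,0,0,0,0.012],[0,0,-0.001,0,0,0,0.012]]]'| grep -E "eef_pos|^force:"
python3 -m creep '[[[0,0,-0.0008,0,0,0,0.012],[0,0,-0.0008,0,0,0,0.012]]]'| grep -E "eef_pos|^force:"
python3 -m creep '[[[0,0,-0.0008,0,0,0,0.012],[0,0,-0.0008,0,0,0,0.012]]]'| grep -E "eef_pos|^force:"
```

```text
eef_pos: [0.5117, 0.1694, 0.0891]
force: [-0.2, 0.4, -1.5]
eef_pos: [0.5117, 0.1694, 0.0881]
force: [0.9, -0.1, -1.4]
eef_pos: [0.5118, 0.1694, 0.0873]
force: [-0.8, 0.2, -1.3]
eef_pos: [0.5117, 0.1694, 0.0865]
force: [0.0, 0.6, -1.4]
```

```bash
python3 -m creep '[[[0,0,-0.001,0,0,0,0.012],[0,0,-0.001,0,0,0,0.012]]]'| grep -E "eef_pos|^force:"
python3 -m creep '[[[0,0,-0.001,0,0,0,0.012],[0,0,-0.001,0,0,0,0.012]]]'| grep -E "eef_pos|^force:"
python3 -m creep '[[[0,0,-0.001,0,0,0,0.012],[0,0,-0.001,0,0,0,0.012]]]'| grep -E "eef_pos|^force:"
python3 -m creep '[[[0,0,-0.001,0,0,0,0.012],[0,0,-0.001,0,0,0,0.012]]]'| grep -E "eef_pos|^force:"
```

```text
eef_pos: [0.5118, 0.1694, 0.0855]
force: [0.8, 0.8, -1.1]
eef_pos: [0.5118, 0.1693, 0.0845]
force: [0.2, -0.4, -0.7]
eef_pos: [0.5119, 0.1693, 0.0836]
force: [0.0, -0.7, -1.3]
eef_pos: [0.512, 0.1692, 0.0826]
force: [0.5, -1.0, -0.0]
```

```bash
python3 -m creep '[[[0,0,-0.001,0,0,0,0.012],[0,0,-0.001,0,0,0,0.012]]]'| grep -E "eef_pos|^force:"
python3 -m creep '[[[0,0,-0.001,0,0,0,0.012],[0,0,-0.001,0,0,0,0.012]]]'| grep -E "eef_pos|^force:"
python3 -m creep '[[[0,0,-0.001,0,0,0,0.012],[0,0,-0.001,0,0,0,0.012]]]'| grep -E "eef_pos|^force:"
python3 -m creep '[[[0,0,-0.001,0,0,0,0.012],[0,0,-0.001,0,0,0,0.012]]]'| grep -E "eef_pos|^force:"
python3 - <<'E'
from h import *
i2=env.get_image("side");cv2.imwrite("pics/c4.png",cv2.resize(i2["pixels"][150:230,275:385,::-1],None,fx=7,fy=7,interpolation=cv2.INTER_CUBIC))
E
```

```text
eef_pos: [0.512, 0.1692, 0.0816]
force: [1.4, -2.1, -1.2]
eef_pos: [0.512, 0.1692, 0.0806]
force: [1.4, -2.2, -0.6]
eef_pos: [0.512, 0.1692, 0.0796]
force: [2.3, -2.6, -0.1]
eef_pos: [0.512, 0.1692, 0.0786]
force: [1.4, -2.5, -0.1]
```

View pics/c4.png

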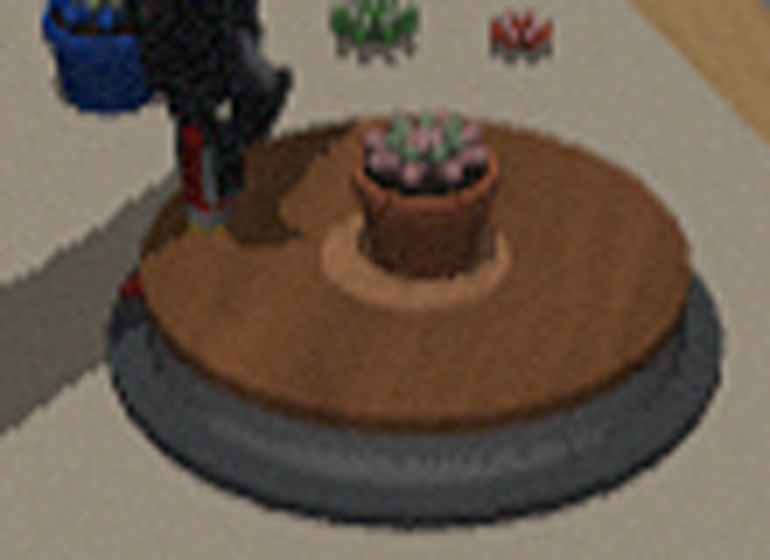

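The crop shows the collar (208,218) a few millimetres above the yellow ring at (208,228), with the plant upright. Pushing on gently.

```bash
python3 -m creep '[[[0,0,-0.001,0,0,0,0.012],[0,0,-0.0015,0,0,0,0.012]]]'| grep -E "eef_pos|^force:"
python3 -m creep '[[[0,0,-0.001,0,0,0,0.012],[0,0,-0.0015,0,0,0,0.012]]]'| grep -E "eef_pos|^force:"
python3 -m creep '[[[0,0,-0.001,0,0,0,0.012],[0,0,-0.001,0,0,0,0.012]]]'| grep -E "eef_pos|^force:"
python3 -m creep '[[[0,0,-0.0008,0,0,0,0.012],[0,0,-0.0008,0,0,0,0.012]]]'| grep -E "eef_pos|^force:"
```

```text
eef_pos: [0.512, 0.1693, 0.0772]
force: [1.1, -2.1, 4.8]
eef_pos: [0.512, 0.1693, 0.0756]
force: [3.4, -4.6, 3.5]
eef_pos: [0.5118, 0.1693, 0.0743]
force: [3.3, -3.5, -1.8]
eef_pos: [0.5118, 0.1693, 0.0736]
force: [4.2, -3.3, -1.9]
```

```bash
python3 -m creep '[[[0.0003,-0.0003,-0.0005,0,0,0,0.012],[0.0003,-0.0003,-0.0005,0,0,0,0.012]]]'| grep -E "eef_pos|^force:"
python3 -m creep '[[[0,0,-0.0005,0,0,0,0.012],[0,0,-0.0005,0,0,0,0.012]]]'| grep -E "eef_pos|^force:"
python3 -m creep '[[[0,0,-0.0005,0,0,0,0.012],[0,0,-0.0005,0,0,0,0.012]]]'| grep -E "eef_pos|^force:"
```

```text
eef_pos: [0.512, 0.1691, 0.0733]
force: [3.0, -2.5, 0.5]
eef_pos: [0.5122, 0.1693, 0.0732]
force: [2.0, -3.7, 4.8]
eef_pos: [0.5123, 0.1694, 0.0732]
force: [-0.5, -3.9, 10.5]
```

The pin stopped firmly at TCP 0.0732, and fully home was expected at 0.073. Relieving the push and releasing.

```bash
python3 -m creep '[[[0,0,0.0008,0,0,0,0.012],[0,0,0.0008,0,0,0,0.012],[0,0,0.0008,0,0,0,0.045],[0,0,0.0008,0,0,0,0.045],[0,0,0.0008,0,0,0,0.045],[0,0,0.0008,0,0,0,0.045],[0,0,0.0008,0,0,0,0.045],[0,0,0.0008,0,0,0,0.045]]]'
python3 -m creep '[[[0,0,0.01,0,0,0,0.045],[0,0,0.03,0,0,0,0.045],[0,0,0.06,0,0,0,0.045],[0,0,0.1,0,0,0,0.045],[0,0,0.12,0,0,0,0.045],[0,0,0.12,0,0,0,0.045]]]'
python3 -m creep '[[[-0.02,-0.03,0,0,0,0,0.045],[-0.04,-0.07,0,0,0,0,0.045],[-0.05,-0.11,0,0,0,0,0.045],[-0.05,-0.15,0,0,0,0,0.045],[-0.05,-0.19,0,0,0,0,0.045],[-0.05,-0.22,0,0,0,0,0.045],[-0.05,-0.24,0,0,0,0,0.045],[-0.05,-0.24,0,0,0,0,0.045]]]'
python3 - <<'E'
from h import *
i2=env.get_image("side");im=env.get_image("top")
b=cv2.resize(i2["pixels"][150:230,275:385,::-1],None,fx=5,fy=5,interpolation=cv2.INTER_CUBIC)
a=cv2.resize(im["pixels"][180:230,225:275,::-1],None,fx=5,fy=5,interpolation=cv2.INTER_CUBIC)
cv2.imwrite("pics/c5.png",np.hstack([b,cv2.copyMakeBorder(a,0,150,0,0,cv2.BORDER_CONSTANT)]))
for n,m,box in(("side",i2,(290,160,320,185)),("top",im,(240,185,262,212))):
    x0,y0,x1,y1=box;p=m["pixels"].astype(int);k=(p[...,0]>90)&(p[...,1]<50)&(p[...,2]<50)
    P=np.array([atdepth(m,(u,v)) for v,u in np.argwhere(k) if x0<=u<x1 and y0<=v<y1])
    if len(P):print(n,len(P),np.sort(P[:,2])[-6:].round(4),P.mean(0).round(4))
E
```

```text
time: 15.85
eef_pos: [0.5119, 0.1693, 0.073]
ee_rot: [0.994, 0.107, -0.0, -0.0]
force: [-0.1, 0.3, -0.1]
opening: 0.0452
gripper_force: 0.0
time: 16.35
eef_pos: [0.5143, 0.1704, 0.1991]
ee_rot: [0.994, 0.107, 0.004, -0.001]
force: [0.5, -0.5, 0.2]
opening: 0.0452
gripper_force: 0.0
time: 17.02
eef_pos: [0.4615, -0.0756, 0.1933]
ee_rot: [0.995, 0.104, -0.0, 0.001]
force: [-0.0, -0.1, -1.2]
opening: 0.0451
gripper_force: 0.0
side 13 [0.1085 0.1088 0.1099 0.1102 0.112  0.1123] [0.5081 0.1619 0.1065]
top 37 [0.1116 0.1118 0.1119 0.1119 0.1123 0.1129] [0.5114 0.1657 0.1054]
```

View pics/c5.png

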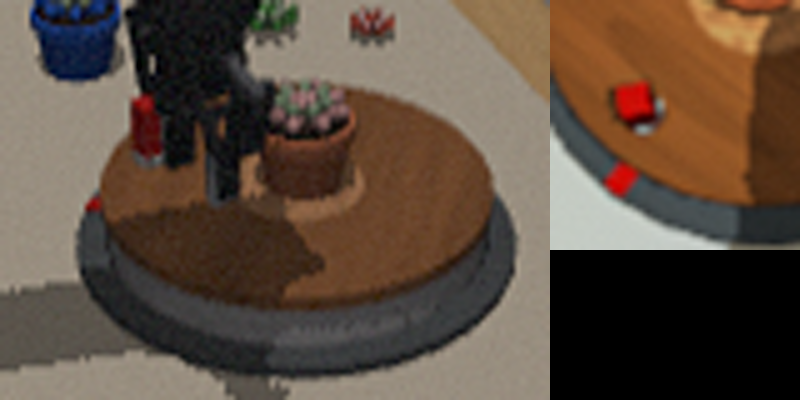

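The side view shows the pin standing upright with its collar on the disc at (148,158). Its top reads 0.112 m; in the block the same reading came out 4 mm high, so this is about 0.108, which means fully home. The plant is upright and the gripper is clear.

```bash
python3 -m creep '[[[0,0,0,0,0,0,0.045],[0,0,0,0,0,0,0.045],[0,0,0,0,0,0,0.045]]]' | head -2; python3 -c "
from workcell import env
print(env.hand_in())"
```

```text
time: 17.37
eef_pos: [0.4622, -0.0697, 0.1932]
the job is handed in; nothing more can be done
None
```

The lock pin looks fully home through the disc and ring and is released, the plant is still standing on the disc, and the job was handed in at about 17 s; no verdict came back.

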